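Unfold the drip stand and fit its hanger

TASK

Get the folding table-top drip stand ready for use: stand the orange-capped bottle, which blocks one of its two legs, upright on the free part of the steel tray, and swing both legs out until they snap fully home in their end detents. Only when both legs are locked out, slide the blue hanger sleeve over the top of the shaft and all the way down onto the shoulder, and let go. Do not tip the bottle over, and leave the other bottles and the small carton where they are.

Things in the scene. Friction and masses are not known exactly. Their poses are not given: they have to be found in the camera images.
- stand: Folding drip stand, fixed. Origin at table level under the shaft axis, z up. White foot bar, 36 mm wide, 24 high, along its x from -155 to +45 mm. On the origin a grey column, 52 mm wide at most, to a flat shoulder (48 mm across) at z 90, then a steel shaft 19 mm in diameter with tapered tip up to z 175. Legs hinged beside it at x 0, y +34 mm (left) and -34 (right), swinging level above the table.
- leg_left (a joint): Angle of the left leg (white bar 16 mm wide, z 9 to 23, reaching 152 mm from the hinge). 0: folded along the foot bar, end towards the stand's -x. Grows as the end swings to the stand's +y; 1.571: points to +y, at its end stop. A sprung detent resists up to 1.3 rad (about 4 N at the post) and pulls the leg home by itself only from about 1.4.
- leg_right (a joint): The same for the right leg, whose end swings out to the stand's -y.
- leg_left_grip (a point): Grip point on the left leg: the axis of an upright round blue post, 16 mm in diameter (20 mm at its head), z 22 to 71 mm, 125 mm from the hinge; this point is at z 52 mm.
- leg_right_grip (a point): The same on the right leg.
- leg_left_hinge (a point): A point on the vertical hinge axis of the left leg.
- leg_right_hinge (a point): The same for the right leg.
- shoulder (a point): Centre of the shoulder on the shaft axis, 90 mm above the table: the underside of the hanger rests here at the end.
- shaft_top (a point): Tip of the shaft, on its axis, 175 mm above the table.
- hanger: Loose blue sleeve standing upright on the table: tube 40 mm in outer diameter, straight 26 mm bore right through, 70 mm tall, 0.15 kg. Origin at the centre of its underside, z along the bore. Two steel arms 8 mm thick leave it at height 28 mm along its +x and -x, reach 64 mm from the axis and end in tips turned up to height 50 mm.
- orange_cap_bottle: Loose upright bottle with orange cap and green and white label, 63x68x185 mm, 0.1 to 0.2 kg, on one of two thin grey coasters in the swing of one leg. Origin at the centre of its underside. Body 64 mm across up to about z 136 mm; neck and cap about 34 mm across from there to z 180, good to grasp from above at z 160.
- steel_tray: Shallow steel tray, 220 mm along its x, 214 mm along its y, rim 18 mm high, fixed. Origin at the centre of its underside; flat floor at z 2 mm, within 93 mm of the centre either way. A clear bottle stands in its -y half; the +y half is free.
- clear_bottle: Clear infusion bottle standing on the tray, 64x71x184 mm, origin at the centre of its underside. To be left alone.
- red_cap_bottle: White bottle with a red cap, 72x72x122 mm, behind the stand; origin at the centre of its underside. To be left alone.
- small_carton: Small carton standing upright behind the stand, 38x61x86 mm; origin at the centre of its underside. To be left alone.
- tall_bottle: Tall clear infusion bottle, 60x65x198 mm, standing between the robot and the hanger; origin at the centre of its underside. To be left alone.
There are look-alikes about, which are no part of the job. Leave any yellow look-alike of the hanger alone.

How it is judged (in metres and radians):
On the way, in this order (a step that is already met when the one before it is completed fails the run):
1. both legs are swung fully out and seated in their end detents (value of joint each of leg_left, leg_right above 1.53 rad), for 0.2 s.
2. then the hanger sleeve is on the shaft, down on the shoulder (z of hanger in the frame of shoulder between -0.004 and 0.004 m and horizontal distance between hanger and shoulder below 0.008 m and angle between hanger's own z axis and vertical below 0.1 rad), for 0.2 s.
At the end, for the whole second after the job is handed in: Both legs over 1.53 rad; the sleeve on the shaft, its underside within 4 mm of the shoulder, upright, centred within 8 mm; the orange-capped bottle upright on the tray floor, its origin within 85 mm of the tray centre along both tray axes; both at rest (all of step 1 and all of step 2 and x of orange_cap_bottle in the frame of steel_tray between -0.085 and 0.085 m and y of orange_cap_bottle in the frame of steel_tray between -0.085 and 0.085 m and z of orange_cap_bottle in the frame of steel_tray between -0.003 and 0.012 m and angle between orange_cap_bottle's own z axis and vertical below 0.12 rad and linear speed of each of orange_cap_bottle, hanger below 0.02 m/s); the robot touches nothing.
It fails at once if the orange-capped bottle is tipped over (angle between orange_cap_bottle's own z axis and vertical above 0.7 rad).
It fails at once if the clear bottle is moved by more than 3 cm or tipped (distance of clear_bottle from where it was at the start of the episode above 0.03 m or angle between clear_bottle's own z axis and vertical above 0.5 rad).
It fails at once if the red-capped bottle is moved by more than 3 cm or tipped (distance of red_cap_bottle from where it was at the start of the episode above 0.03 m or angle between red_cap_bottle's own z axis and vertical above 0.5 rad).
It fails at once if the small carton is moved by more than 3 cm or tipped (distance of small_carton from where it was at the start of the episode above 0.03 m or angle between small_carton's own z axis and vertical above 0.5 rad).
It fails at once if the tall bottle is moved by more than 3 cm or tipped (distance of tall_bottle from where it was at the start of the episode above 0.03 m or angle between tall_bottle's own z axis and vertical above 0.5 rad).
It also fails if it takes over 67 s, if anything falls off the work surface, if the arm or the gripper's body presses on something with over 40 N, if the wrist force passes 120 N, or if a joint passes its speed limit or range.

ROBOT

A 6-joint arm with a two-finger parallel gripper is mounted at the origin on a cart in front of the work surface, level with it; the furniture and walls round the work are solid. World frame = base frame: x ahead of the robot, y to its left, z up, the work surface at z = 0. Lengths are in m, angles in degrees, forces in N, time in s.
With the tool pointing down it reaches from about 0.35 to 0.875 m from the base axis. Payload 4.2 kg.
Tool frame: the origin (TCP) lies on the mounting face of the last link; the fingertips stand 182 mm ahead of it and the grasp point (between the pads) lies 164 mm ahead of it (r.tcp_to_grasp is the distance from the TCP to the grasp point, in m); z points along the fingers, y is the line along which they close (so a half turn about z gives the same grasp; the last joint's range is limited). The gripper opens to 87 mm and grips with 3 to 60 N. Pads are 19 mm wide; open, the fingers measure 117 mm over their backs; the gripper's body (75 mm by 190 mm) begins 51 mm behind the grasp point.
Start: joints at [81.795, 22.042, 0.453, 0, -68.411, -14.817], TCP at [0.244, 0.575, 0.405] pointing down, gripper open.
Joint ranges: [-179.83, 179.83], [-69.29, 118.12], [-61.27, 80.66], [-181.25, 117.63], [-171.15, -9.14], [-177.46, 177.46]. Speed limits (degrees/s): [159.86, 159.86, 180, 180, 180, 180].

INTERFACE

Orientations are given as a 3x3 rotation matrix whose columns are the frame's x, y, z axes.
In Python, from station import sense, eyes, r gives the robot as it stands.
- The arm moves only by the tool jog_arm, never from a script. Its argument "increments" is a list of rows, each a list of 4 numbers: the shift along the tool's x, y, z normalised to -1 to 1, where 1 is 0.02 m, then the turn about the tool's z normalised to -1 to 1, where 1 is 0.08 rad. A call has 1 to 10 rows; each row shifts and turns the commanded pose from where the row before left it, along the tool's axes as they then stand; what a row does not reach is not made up. A row lasts 1/10 s, in which the tool goes at most 50 mm and 8.59 degrees, less where a joint would pass 70% of its speed; a pose out of reach is approached as far as the arm can. A call with a number of a shift or a turn outside -1 to 1 is refused whole. A call with a gripper value outside its range is refused whole. "grip" is the finger opening in mm, from 0 to 87, set as the call begins (left out, the last holds). The fingers move at their own pace and stop on an object; the grip force is fixed at half the most. Time passes only in rows, so rows that do not move let the fingers close. It gives the time, the measured TCP pose, the force, the opening and the grip force at its end, in the units of the state.
- sense(): the state, without advancing time (a new reading comes with each control period).
- eyes.capture(name): name is "scene" or "top" or "wrist"; returns the picture (420x560x3 uint8, blue, green, red); there is no depth.
- eyes.get_calibration(name): a dict with "camera_matrix" (3x3 intrinsics, pixels), "R" (3x3) and "t" (3): a world point X has camera coordinates R X + t; the wrist camera has in their place "T_tool_cam" (4x4, takes a point from camera to tool coordinates, whose origin is the TCP and whose axes are the flange's). Camera axes: x right, y down, z forward; pixel columns grow to the right and rows downward; lengths in m; the calibration is good to about 2 mm. A picture is of the moment at which its call begins: read the wrist's pose just before it. get_calibration takes no time and is no camera call.
- r.finish_job(): hands the job in; it is judged then, once.
Trained networks look in the newest picture that a camera, given by its name, has taken for a name from the list of things; names that differ only in an ending like _2 or _b are one class to them, and where a whole thing is asked for, a point or a joint stands for the part that bears it (a point fixed in the world has none). Each returns a list of dicts, best first, with "conf" (0 to 1); they miss things now and then, are a little off and sometimes report something else, mostly with a low value. They report only what shows in the picture. A call takes as long as a camera call. They do not tell look-alikes from the thing itself.
- eyes.spot_in(camera, name): "centre" ([x, y, z] in m, in world coordinates, good to about 4 mm: the middle of the surface that is visible of it).
- eyes.outline_of(camera, name): "mask" (420x560 bool, what is visible of it).
The state is a dict: "time_s": time; "joints": joint angles; "joint_velocities": joint speeds; "effort": joint torques, N m; "tcp_pos": TCP position; "ee_rot": TCP orientation; "wrist_force": force on the tool from outside, world axes, zero at the start; "moment": the same for the moment, N m; "gripper_width": opening from 0.0 (shut) to 1.0 (fully open); "gripper_force": force on a finger pad.
Only numpy, scipy, OpenCV 4.12 (cv2) and the standard library are available. Lean on these libraries where they do the work, as an engineer would, in place of code of your own. Each camera call takes 0.05 s, during which the arm holds its last target. There are 200 camera calls.

## Working session

There is one attempt and no reset: what is moved stays moved. The work goes in short steps, Python scripts to look and compute and a tool call to move; the robot and the scene stay as the last step left them, time stands still between calls to the robot, and variables do not carry over. Pictures are saved under pics/ and viewed, at most 10 in all, crops included, and the job is handed in when it is done.

Besides the shell and the picture viewer there is one more tool, called as name(argument=value, ...) on one line, values as JSON. jog_arm: Moves the arm, as the interface text tells. Its arguments: {"type":"object","properties":{"increments":{"type":"array"},"grip":{"type":"number"}},"required":["increments"]}

```bash
mkdir -p pics; ls
python3 - <<'E'
from station import sense, eyes, r
import cv2,numpy as np
s=sense(); print(s['time_s'],s['tcp_pos'],np.round(s['ee_rot'],3).tolist(),s['gripper_width'])
ims=[eyes.capture(n) for n in ("scene","top")]
cv2.imwrite('pics/scene.png',ims[0]);cv2.imwrite('pics/top.png',ims[1])
for n in ("scene","top"):
  for o in ["stand","leg_left","leg_right","leg_left_grip","leg_right_grip","leg_left_hinge","leg_right_hinge","shoulder","shaft_top","hanger","orange_cap_bottle","steel_tray","clear_bottle","red_cap_bottle","small_carton","tall_bottle"]:
    try:
      print(n,o,[(np.round(d['centre'],3).tolist(),round(d['conf'],2)) for d in eyes.spot_in(n,o)])
    except Exception as e: print(n,o,e)
print(sense()['time_s'])
E
```

```text
pics
0.0 [0.24429929 0.5750534  0.40364003] [[0.92, -0.391, -0.001], [-0.391, -0.92, -0.002], [0.0, 0.002, -1.0]] 1.004608047617374
scene stand [([0.553, -0.063, 0.027], 0.78)]
scene leg_left [([0.487, -0.007, 0.021], 0.77), ([0.705, 0.025, 0.068], 0.18)]
scene leg_right [([0.508, 0.363, 0.039], 0.68), ([0.491, -0.089, 0.021], 0.6)]
scene leg_left_grip [([0.486, -0.013, 0.022], 0.81)]
scene leg_right_grip [([0.494, -0.089, 0.021], 0.83), ([0.551, -0.061, 0.03], 0.72)]
scene leg_left_hinge [([0.552, -0.057, 0.024], 0.62), ([0.488, -0.008, 0.02], 0.51), ([0.488, -0.408, 0.002], 0.34)]
scene leg_right_hinge [([0.555, -0.057, 0.02], 0.83), ([0.705, 0.024, 0.068], 0.22)]
scene shoulder [([0.554, -0.056, 0.023], 0.68)]
scene shaft_top [([0.547, -0.052, 0.024], 0.75)]
scene hanger [([0.518, 0.227, 0.047], 0.59), ([0.508, 0.362, 0.042], 0.55)]
scene orange_cap_bottle [([0.507, 0.062, 0.097], 0.95)]
scene steel_tray [([0.486, -0.409, -0.002], 0.84), ([0.55, -0.052, 0.025], 0.42)]
scene clear_bottle [([0.531, -0.483, 0.092], 0.76), ([0.494, -0.088, 0.021], 0.5)]
scene red_cap_bottle [([0.705, 
[... 482 characters left out ...]
ght_hinge [([0.545, -0.044, 0.026], 0.63)]
top shoulder [([0.549, -0.043, 0.021], 0.92), ([0.523, -0.005, 0.025], 0.48), ([0.542, -0.454, 0.122], 0.31)]
top shaft_top [([0.545, -0.036, 0.025], 0.91), ([0.715, -0.166, 0.086], 0.53)]
top hanger [([0.516, 0.378, 0.047], 0.7), ([0.524, 0.243, 0.047], 0.58)]
top orange_cap_bottle [([0.511, 0.078, 0.135], 0.73)]
top steel_tray [([0.482, -0.41, 0.001], 0.9), ([0.547, -0.045, 0.024], 0.63), ([0.371, 0.295, 0.131], 0.33)]
top clear_bottle [([0.514, 0.084, 0.133], 0.65), ([0.545, -0.455, 0.12], 0.56)]
top red_cap_bottle [([0.705, 0.046, 0.084], 0.77)]
top small_carton [([0.711, -0.162, 0.083], 0.95)]
top tall_bottle [([0.369, 0.296, 0.133], 0.97)]
1.7
```

View pics/scene.png

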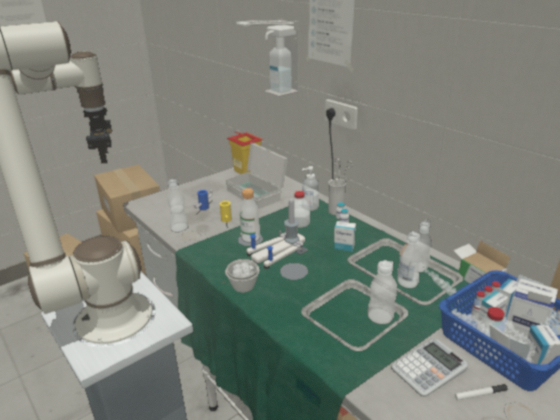

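View pics/top.png

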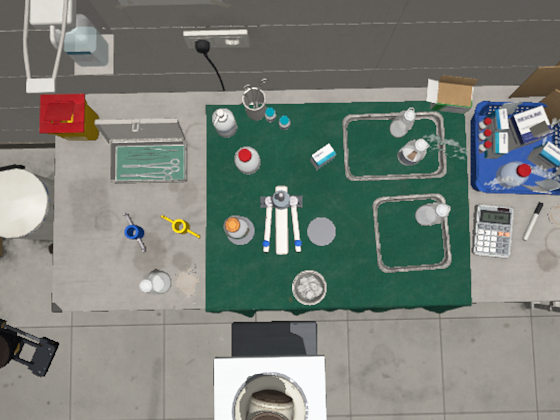

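The blue hanger is at top px (134,232). The yellow look-alike at (180,226) is the only thing it could be taken for, so I choose the blue one. The stand's shaft is near (281,200), with blue posts at (267,243) and (295,243). The orange cap is at (234,225). The target tray is at (412,232) with the clear bottle in its right half; the other tray, at (395,147), is a distractor. Now the close crop.

```bash
cat > h.py <<'E'
import numpy as np,cv2
from station import sense, eyes, r
def cam(n):
    c=eyes.get_calibration(n); K=np.array(c['camera_matrix'])
    if n=='wrist':
        s=sense(); T=np.eye(4);T[:3,:3]=s['ee_rot'];T[:3,3]=s['tcp_pos']
        M=np.linalg.inv(T@np.array(c['T_tool_cam'])); return K,M[:3,:3],M[:3,3]
    return K,np.array(c['R']),np.array(c['t'])
def back(C,uv,z):
    K,R,t=C; d=R.T@np.linalg.solve(K,[uv[0],uv[1],1]); o=-R.T@t
    return o+d*(z-o[2])/d[2]
def proj(C,X):
    K,R,t=C; p=K@(R@np.asarray(X,float)+t); return p[:2]/p[2]
E
python3 - <<'E'
from h import *
im=cv2.imread('pics/top.png'); 
a=cv2.resize(im[180:260,245:325],(400,400),interpolation=cv2.INTER_CUBIC)
b=cv2.resize(im[200:280,120:200],(400,400),interpolation=cv2.INTER_CUBIC)
cv2.imwrite('pics/crop1.png',np.hstack([a,b]))
C=cam('top'); print('cam',-C[1].T@C[2], C[0].tolist())
for n,uv,z in [('tip?',(281,200),.175),('postL',(267,243),.07),('postR',(295,243),.07),('barEnd',(281,253),.024),('barTop',(281,187),.024),('hang',(134,232),.07),('cap',(234,225),.18),('tray',(375,270),.018),('tray',(450,270),.018),('tray',(449,196),.018),('tray',(375,196),.018),('coast',(321,231),0)]: print(n,back(C,uv,z).round(4))
S=cam('scene')
for q in [(.545,-.043,.175),(.516,.378,.07)]: print(proj(S,q),proj(C,q))
E
```

```text
cam [ 0.42340203 -0.05043729  1.58092465] [[537.9247147603677, 0.0, 284.89219441124607], [0.0, 537.9247147603677, 205.14864913804556], [0.0, 0.0, 1.0]]
tip? [ 0.5803 -0.0475  0.175 ]
postL [ 0.4716 -0.0055  0.07  ]
postR [ 0.4699 -0.084   0.07  ]
barEnd [ 0.4434 -0.044   0.024 ]
barTop [ 0.6353 -0.0479  0.024 ]
hang [0.5103 0.3671 0.07  ]
cap [0.5167 0.0764 0.18  ]
tray [ 0.3888 -0.3142  0.018 ]
tray [ 0.3842 -0.5308  0.018 ]
tray [ 0.5992 -0.5392  0.018 ]
tray [ 0.6038 -0.3224  0.018 ]
coast [ 0.5056 -0.1628  0.    ]
[277.91445958 204.38310896] [279.57949234 213.39360231]
[202.7167367  191.86101622] [130.14380515 230.05483682]
```

View pics/crop1.png

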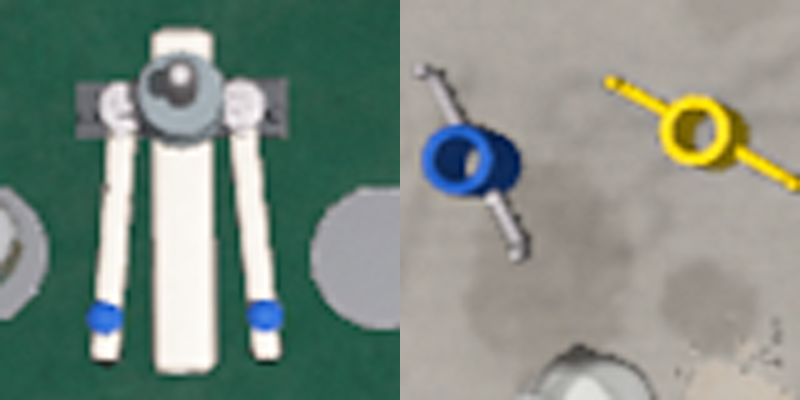

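The crop shows the blue sleeve's top ring at px (131.8,232), with arm tips at (125.4,214) and (143.8,250.6). The yellow one is separate at (179,226). The shaft tip is at (281,194.6), the posts at (265.8,243.4) and (298.2,243), and the hinges at (269,201.4) and (293.6,201).

Run:
```python
from h import *
C=cam('top')
B=lambda u,v,z: back(C,(u,v),z)[:2].round(4)
for n,a in dict(tip=(281,194.6,.175),shoulder=(281,199.4,.09),postL=(265.8,243.4,.071),postR=(298.2,243,.071),hL=(269,201.4,.025),hR=(293.6,201,.025),barN=(281,186,.024),barS=(281.8,254,.024),ring=(131.8,232,.07),arm1=(125.4,214,.05),arm2=(143.8,250.6,.05)).items(): print(n,B(*a))
top=eyes.capture('top')
sc=eyes.capture('scene')
# orange cap blobs in both
def blob(im,cond,box):
    x0,y0,x1,y1=box; hsv=cv2.cvtColor(im,cv2.COLOR_BGR2HSV)[y0:y1,x0:x1]
    m=cond(hsv); v,u=np.nonzero(m); return u.mean()+x0,v.mean()+y0,len(u)
print(blob(top,lambda h:(h[...,0]>4)&(h[...,0]<20)&(h[...,1]>140)&(h[...,2]>120),(215,205,260,250)))
for m,n in ((eyes.outline_of('top','orange_cap_bottle'),'o'),(eyes.outline_of('top','tall_bottle'),'t')):
    v,u=np.nonzero(m[0]['mask']);print(n,u.min(),u.max(),v.min(),v.max())
u,v,_=blob(top,lambda h:(h[...,0]>4)&(h[...,0]<20)&(h[...,1]>140)&(h[...,2]>120),(215,205,260,250))
print(back(C,(u,v),.18))
print(sense()['joints'],sense()['time_s'])
```

```text
tip [ 0.5946 -0.0477]
shoulder [ 0.5914 -0.0473]
postL [ 0.4705 -0.0021]
postR [ 0.4697 -0.0929]
hL [ 0.5936 -0.0121]
hR [ 0.5933 -0.0837]
barN [ 0.6382 -0.048 ]
barS [ 0.4405 -0.0462]
ring [0.5104 0.3733]
arm1 [0.5634 0.3975]
arm2 [0.4581 0.3446]
(np.float64(232.18709677419355), np.float64(224.49032258064517), 155)
o 260 301 187 253
t 139 170 273 294
[0.51814356 0.08111125 0.18      ]
[ 8.17933952e+01  2.20406865e+01  4.52180502e-01  1.35605367e-03
 -6.84107703e+01 -1.48154441e+01] 1.9
```

jog_arm(increments=[[1,0.79,0,0],[1,0.79,0,0],[1,0.79,0,0],[1,0.79,0,0],[1,0.79,0,0],[1,0.79,0,0],[1,0.79,0,0],[1,0.79,0,0],[1,0.79,0,0],[1,0.79,0,0]], grip=70)

```text
time_s: 2.9
tcp_pos: [0.367, 0.3506, 0.405]
ee_rot: [[0.92, -0.391, 0.0], [-0.391, -0.92, 0.0], [0.0, -0.0, -1.0]]
wrist_force: [-0.4, -0.4, -0.6]
gripper_width: 0.806
gripper_force: 0.0
```

jog_arm(increments=[[1,0.79,0,0],[1,0.79,0,0],[1,0.79,0,0],[1,0.79,0,0],[1,0.79,0,0],[1,0.79,0,0],[1,0.79,0,0],[1,0.79,0,0],[0,0,0,0],[0,0,0,0]])

```text
time_s: 3.9
tcp_pos: [0.4646, 0.1724, 0.4048]
ee_rot: [[0.92, -0.392, 0.0], [-0.392, -0.92, 0.0], [0.0, -0.0, -1.0]]
wrist_force: [0.0, 0.6, -0.7]
gripper_width: 0.802
gripper_force: 0.0
```

Run:
```python
from h import *
C=cam('wrist'); im=eyes.capture('wrist'); cv2.imwrite('pics/w1.png',im)
print('T',np.round(eyes.get_calibration('wrist')['T_tool_cam'],3).tolist())
for q in [(.515,.081,.18),(.593,-.0477,.175),(.4705,-.002,.071),(.4697,-.093,.071)]: print(q,proj(C,q))
for o in ['orange_cap_bottle','stand','leg_left_grip','red_cap_bottle']:
  print(o,[(np.round(d['centre'],3).tolist(),round(d['conf'],2)) for d in eyes.spot_in('wrist',o)])
```

```text
T [[0.001, -0.96, -0.281, 0.078], [1.0, 0.001, 0.0, -0.001], [-0.0, -0.281, 0.96, 0.02], [0.0, 0.0, 0.0, 1.0]]
(0.515, 0.081, 0.18) [390.18834817 108.39439558]
(0.593, -0.0477, 0.175) [ 577.61259346 -137.1335526 ]
(0.4705, -0.002, 0.071) [451.75405644 120.17828971]
(0.4697, -0.093, 0.071) [548.92907659  80.72714389]
orange_cap_bottle [([0.523, 0.095, 0.176], 0.84)]
stand [([0.514, -0.04, 0.02], 0.88)]
leg_left_grip [([0.516, -0.002, 0.023], 0.57), ([0.513, -0.034, 0.022], 0.28)]
red_cap_bottle []
```

View pics/w1.png

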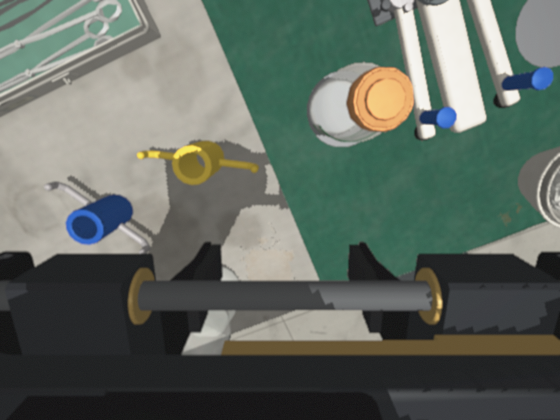

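The wrist view shows the cap disc at (387,97), the post heads at (446,118) and (542,78), and the blue sleeve's ring at (88,226).

Run:
```python
from h import *
C=cam('wrist');s=sense();print(s['tcp_pos'])
for n,uv,z in [('cap',(387,97),.184),('pL',(446,118),.071),('pR',(542,78),.071),('ring',(88,226),.07),('coaster',(352,104),.002)]: print(n,back(C,uv,z))
d=np.array([.517,.083,0])-s['tcp_pos']; print(np.array(s['ee_rot']).T@d/.02)
```

```text
[0.46418599 0.1733616  0.40480386]
cap [0.52219558 0.08308485 0.184     ]
pL [0.47461024 0.00350801 0.071     ]
pR [ 0.47479842 -0.08656904  0.071     ]
ring [0.51402163 0.37577883 0.07      ]
coaster [0.51782405 0.0676131  0.002     ]
[ 4.19312392  3.1345785  20.23966111]
```

jog_arm(increments=[[1,0.75,0,0],[1,0.75,0,0],[1,0.75,0,0],[1,0.75,0,0],[0.3,0.2,0,0],[0,0,0.8,0],[0,0,0.8,0],[0,0,0.8,0],[0,0,0.8,0],[0,0,0.8,0]])

```text
time_s: 5.15
tcp_pos: [0.5183, 0.081, 0.3242]
ee_rot: [[0.921, -0.39, 0.0], [-0.39, -0.921, 0.0], [0.0, -0.0, -1.0]]
wrist_force: [-0.4, 1.4, -0.7]
gripper_width: 0.807
gripper_force: 0.0
```

jog_arm(increments=[[0,0,0,0],[0,0,0,0],[0,0,0,0],[0,0,0,0],[0,0,0,0],[0,0,0,0]], grip=0)

```text
time_s: 5.75
tcp_pos: [0.5186, 0.0802, 0.3252]
ee_rot: [[0.92, -0.391, 0.001], [-0.391, -0.92, 0.0], [0.001, -0.001, -1.0]]
wrist_force: [0.3, 0.5, 1.4]
gripper_width: 0.385
gripper_force: 29.8
```

jog_arm(increments=[[0,0,-0.5,0],[0,0,-1,0],[0,0,-1,0],[0,0,-1,0],[0,0,-1,0],[0,0,-0.5,0],[0.1,0.4,0,0],[0.2,0.7,0,0],[0.3,1,0,0],[0.3,1,0,0]])

```text
time_s: 6.75
tcp_pos: [0.5102, 0.0145, 0.4232]
ee_rot: [[0.92, -0.391, -0.003], [-0.391, -0.92, -0.001], [-0.003, 0.002, -1.0]]
wrist_force: [0.4, 0.6, -1.3]
gripper_width: 0.382
gripper_force: 29.8
```

Run:
```python
from h import *
C=cam('top'); eyes.capture('top'); print(sense()['gripper_width'],sense()['tcp_pos'])
for o in ['steel_tray','clear_bottle']:
  for d in eyes.outline_of('top',o)[:3]:
    c,_=cv2.findContours(d['mask'].astype(np.uint8),0,2); c=max(c,key=cv2.contourArea)
    b=cv2.boxPoints(cv2.minAreaRect(c)); z=.018 if o=='steel_tray' else .1
    P=np.array([back(C,q,z)[:2] for q in b]); print(o,round(d['conf'],2),b.round(1).tolist(),P.round(3).tolist(),P.mean(0).round(4))
```

```text
0.3814634046798973 [0.50963795 0.01242506 0.42329052]
steel_tray 0.7 [[371.1000061035156, 197.89999389648438], [445.20001220703125, 192.1999969482422], [451.1000061035156, 267.79998779296875], [377.0, 273.5]] [[0.598, -0.311], [0.611, -0.529], [0.391, -0.534], [0.379, -0.319]] [ 0.4946 -0.4233]
steel_tray 0.18 [[294.0, 231.0], [300.0, 231.0], [300.0, 251.0], [294.0, 251.0]] [[0.506, -0.083], [0.506, -0.1], [0.448, -0.099], [0.448, -0.082]] [ 0.4772 -0.0911]
clear_bottle 0.91 [[412.5, 207.10000610351562], [446.70001220703125, 199.1999969482422], [451.70001220703125, 220.8000030517578], [417.5, 228.6999969482422]] [[0.561, -0.411], [0.581, -0.507], [0.521, -0.517], [0.501, -0.422]] [ 0.541  -0.4642]
```

jog_arm(increments=[[0.33,1,0,0],[0.33,1,0,0],[0.33,1,0,0],[0.33,1,0,0],[0.33,1,0,0],[0.33,1,0,0],[0.33,1,0,0],[0.33,1,0,0],[0.33,1,0,0],[0.33,1,0,0]])

```text
time_s: 7.9
tcp_pos: [0.4933, -0.1945, 0.4239]
ee_rot: [[0.92, -0.391, -0.002], [-0.391, -0.92, 0.0], [-0.002, 0.0, -1.0]]
wrist_force: [0.1, 1.0, -1.7]
gripper_width: 0.383
gripper_force: 29.8
```

jog_arm(increments=[[0.33,1,0,0],[0.33,1,0,0],[0.33,1,0,0],[0.33,1,0,0],[0.33,1,0,0],[0.33,1,0,0],[0.33,1,0,0],[0.2,0.7,0,0],[0.15,0.5,0,0],[0,0.3,0,0]])

```text
time_s: 8.9
tcp_pos: [0.476, -0.3717, 0.4241]
ee_rot: [[0.92, -0.391, -0.001], [-0.391, -0.92, 0.001], [-0.001, -0.0, -1.0]]
wrist_force: [0.2, 1.0, -0.1]
gripper_width: 0.385
gripper_force: 29.8
```

jog_arm(increments=[[0,0,0.5,0],[0,0,1,0],[0,0,1,0],[0,0,1,0],[0,0,0.5,0],[0,0,0.4,0],[0,0,0.2,0],[0,0,0,0]])

```text
time_s: 9.7
tcp_pos: [0.4761, -0.371, 0.3327]
ee_rot: [[0.92, -0.391, -0.0], [-0.391, -0.92, 0.0], [-0.0, 0.0, -1.0]]
wrist_force: [0.1, 0.2, -0.9]
gripper_width: 0.383
gripper_force: 29.8
```

Now down to contact, release, then look.

jog_arm(increments=[[0,0,0.15,0],[0,0,0.1,0],[0,0,0.05,0],[0,0,0,0]])

```text
time_s: 10.1
tcp_pos: [0.4759, -0.3711, 0.3268]
ee_rot: [[0.92, -0.391, 0.0], [-0.391, -0.92, -0.0], [0.0, -0.0, -1.0]]
wrist_force: [0.4, -0.2, -1.5]
gripper_width: 0.389
gripper_force: 29.8
```

jog_arm(increments=[[0,0,0,0],[0,0,0,0],[0,0,0,0],[0,0,0,0],[0,0,0,0]], grip=65)

```text
time_s: 10.6
tcp_pos: [0.476, -0.3711, 0.3269]
ee_rot: [[0.92, -0.391, 0.0], [-0.391, -0.92, -0.0], [0.0, 0.0, -1.0]]
wrist_force: [-0.2, 1.0, -0.1]
gripper_width: 0.715
gripper_force: 0.0
```

jog_arm(increments=[[0,0,-0.5,0],[0,0,-1,0],[0,0,-1,0],[0,0,-1,0],[0,0,-1,0],[0,0,0,-1],[0,0,0,-1],[0,0,0,-1],[0,0,0,-1],[0,0,0,-1]])

```text
time_s: 11.6
tcp_pos: [0.4759, -0.3711, 0.4177]
ee_rot: [[1.0, 0.002, 0.001], [0.002, -1.0, -0.001], [0.001, 0.001, -1.0]]
wrist_force: [-0.0, -0.2, 0.2]
gripper_width: 0.747
gripper_force: 0.0
```

jog_arm(increments=[[-0.25,-1,0,0],[-0.25,-1,0,0],[-0.25,-1,0,0],[-0.25,-1,0,0],[-0.25,-1,0,0],[-0.25,-1,0,0],[-0.25,-1,0,0],[-0.25,-1,0,0],[-0.25,-1,0,0],[-0.25,-1,0,0]])

```text
time_s: 12.6
tcp_pos: [0.426, -0.1703, 0.4177]
ee_rot: [[1.0, -0.002, 0.001], [-0.002, -1.0, -0.0], [0.001, 0.0, -1.0]]
wrist_force: [0.5, 0.0, -0.0]
gripper_width: 0.746
gripper_force: 0.0
```

jog_arm(increments=[[-0.25,-1,0,0],[-0.25,-1,0,0],[-0.25,-1,0,0],[-0.25,-1,0,0],[0,-0.5,0,0],[0,0,0,0],[0,0,0,0]], grip=30)

```text
time_s: 13.3
tcp_pos: [0.4067, -0.0811, 0.4171]
ee_rot: [[1.0, -0.001, 0.001], [-0.001, -1.0, -0.0], [0.001, 0.0, -1.0]]
wrist_force: [0.4, 0.7, 0.2]
gripper_width: 0.352
gripper_force: 0.0
```

Run:
```python
from h import *
C=cam('wrist');s=sense(); im=eyes.capture('wrist'); print(s['tcp_pos'],np.round(s['ee_rot'],3).tolist(),s['gripper_width'])
t=eyes.capture('top'); cv2.imwrite('pics/t2full.png',t)
cv2.imwrite('pics/w2.png',im)
h=cv2.cvtColor(im,cv2.COLOR_BGR2HSV); m=cv2.inRange(h,(105,140,60),(125,255,255))
n,l,st,ce=cv2.connectedComponentsWithStats(m)
for i in range(1,n):
  if st[i,4]>40: print(st[i],ce[i].round(1),back(C,ce[i],.05).round(4))
print(proj(C,(.593,-.0477,.175)),proj(C,(.593,-.0477,.09)))
```

```text
[ 0.40672347 -0.0811035   0.41711038] [[1.0, -0.001, 0.001], [-0.001, -1.0, -0.0], [0.001, 0.0, -1.0]] 0.35208741686721073
[193 116  25  20 343] [203.8 125.8] [0.4747 0.0039 0.05  ]
[283 118  19  19 278] [292.1 127. ] [ 0.4734 -0.0892  0.05  ]
[226.11922383 -80.3427312 ] [244.09739286 -19.9949069 ]
```

View pics/w2.png

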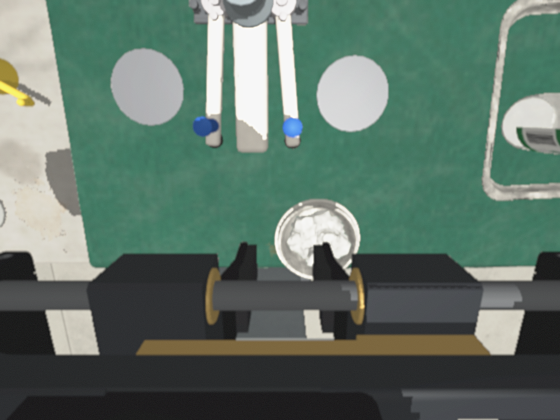

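Post heads are at (204,126) and (292,127), between the two coasters. The bowl is at (317,237) and lies outside the sweep.

jog_arm(increments=[[0.81,0.12,0,0],[0.81,0.13,0,0],[0.81,0.12,1,0],[0.81,0.13,1,0],[0,0,1,0],[0,0,1,0],[0,0,1,0],[0,0,1,0],[0,0,0.5,0],[0,0,0,0]], grip=42)

```text
time_s: 14.4
tcp_pos: [0.4711, -0.0917, 0.2854]
ee_rot: [[1.0, -0.003, -0.004], [-0.003, -1.0, -0.001], [-0.004, 0.001, -1.0]]
wrist_force: [-0.7, -1.1, 0.3]
gripper_width: 0.485
gripper_force: 0.0
```

jog_arm(increments=[[0,0,0.5,0],[0,0,0.8,0],[0,0,0.8,0],[0,0,0.8,0],[0,0,0.5,0],[0,0,0,0]])

```text
time_s: 15.0
tcp_pos: [0.4711, -0.0912, 0.2179]
ee_rot: [[1.0, -0.002, -0.002], [-0.002, -1.0, -0.0], [-0.002, 0.0, -1.0]]
wrist_force: [-0.8, -0.3, 0.0]
gripper_width: 0.48
gripper_force: 0.0
```

jog_arm(increments=[[0,0,0,0],[0,0,0,0],[0,0,0,0]], grip=22)

```text
time_s: 15.3
tcp_pos: [0.4715, -0.0911, 0.2195]
ee_rot: [[1.0, -0.002, 0.002], [-0.002, -1.0, 0.0], [0.002, -0.0, -1.0]]
wrist_force: [0.4, 0.1, 0.4]
gripper_width: 0.304
gripper_force: 0.0
```

jog_arm(increments=[[0.04,0.25,0,-0.5],[0.07,0.5,0,-1],[0.07,0.5,0,-1],[0.07,0.5,0,-1],[0.07,0.5,0,-1],[0.07,0.5,0,-1],[0.07,0.5,0,-1],[0.07,0.5,0,-1],[0.07,0.5,0,-1],[0,0,0,0]])

```text
time_s: 16.3
tcp_pos: [0.5076, -0.1677, 0.2191]
ee_rot: [[0.779, 0.627, 0.001], [0.627, -0.779, 0.0], [0.001, 0.001, -1.0]]
wrist_force: [-0.8, 1.2, 0.6]
gripper_width: 0.251
gripper_force: 0.6
```

Run:
```python
from h import *
s=sense();p=s['tcp_pos'];H=np.array([.594,-.079]);d=p[:2]-H
print(p,np.hypot(*d),np.arctan2(-d[1],-d[0]),s['wrist_force'],s['gripper_force'])
im=eyes.capture('top');C=cam('top')
h=cv2.cvtColor(im,cv2.COLOR_BGR2HSV)[150:300,200:350]; m=cv2.inRange(h,(105,140,60),(125,255,255))
n,l,st,ce=cv2.connectedComponentsWithStats(m)
for i in range(1,n):
  if st[i,4]>6: print(st[i],back(C,ce[i]+[200,150],.071).round(4))
```

```text
[ 0.50758944 -0.16770525  0.21913999] 0.12383620642959867 0.7985012489301693 [-0.81404435  1.20660245  0.56336297] 0.5797728219476994
```

jog_arm(increments=[[0.07,0.5,0,-1],[0.07,0.5,0,-1],[0.07,0.5,0,-1],[0.07,0.5,0,-1],[0.07,0.5,0,-1],[0.07,0.5,0,-1],[0.07,0.5,0,-1],[0.07,0.5,0,-1],[0.05,0.4,0,0],[0,0,0,0]])

```text
time_s: 17.35
tcp_pos: [0.5871, -0.2045, 0.2191]
ee_rot: [[0.252, 0.968, 0.004], [0.968, -0.252, -0.001], [0.0, 0.004, -1.0]]
wrist_force: [3.0, -0.7, 0.2]
gripper_width: 0.253
gripper_force: 1.5
```

jog_arm(increments=[[0,0,0,0],[0,0,0,0],[0,0,0,0]], grip=45)

```text
time_s: 17.65
tcp_pos: [0.5854, -0.2044, 0.2188]
ee_rot: [[0.25, 0.968, -0.0], [0.968, -0.25, 0.0], [0.0, -0.0, -1.0]]
wrist_force: [0.9, 1.7, -0.4]
gripper_width: 0.439
gripper_force: 0.5
```

jog_arm(increments=[[0,0,-1,0],[0,0,-1,0],[0,0,-1,0.5],[0,0,-1,1],[0,0,-1,1],[0,0,-1,1],[0,0,-1,1],[0,0,-1,1],[0,0,-1,1],[0,0,0,1]])

```text
time_s: 18.65
tcp_pos: [0.5855, -0.2048, 0.4021]
ee_rot: [[0.755, 0.655, 0.004], [0.655, -0.755, -0.001], [0.003, 0.004, -1.0]]
wrist_force: [0.1, 0.0, -0.2]
gripper_width: 0.517
gripper_force: 0.0
```

jog_arm(increments=[[0,0,0,1],[0,0,0,1],[0,0,0,1],[0,0,0,1],[0,0,0,1],[0,0,0,1],[0,0,0,1],[0,0,0,1],[0,0,0,1],[0,0,0,0]])

```text
time_s: 19.65
tcp_pos: [0.5851, -0.2046, 0.3984]
ee_rot: [[1.0, -0.002, -0.002], [-0.002, -1.0, 0.0], [-0.002, -0.0, -1.0]]
wrist_force: [0.6, -0.8, 0.5]
gripper_width: 0.514
gripper_force: 0.0
```

Run:
```python
from h import *
s=sense();print(s['tcp_pos'],np.round(s['ee_rot'],3).tolist())
C=cam('wrist');im=eyes.capture('wrist');cv2.imwrite('pics/w3.png',im)
h=cv2.cvtColor(im,cv2.COLOR_BGR2HSV); m=cv2.inRange(h,(105,140,60),(125,255,255))
n,l,st,ce=cv2.connectedComponentsWithStats(m)
for i in range(1,n):
  if st[i,4]>40: print(st[i],ce[i].round(1),back(C,ce[i],.05).round(4))
R=np.array(s['ee_rot']); print(R.T@(np.array([.4725,.001,.218])-s['tcp_pos'])/.02)
for o in ['red_cap_bottle','small_carton']:
  print(o,[(np.round(d['centre'],3).tolist(),round(d['conf'],2)) for d in eyes.spot_in('wrist',o)])
```

```text
[ 0.58509834 -0.20462514  0.39839795] [[1.0, -0.002, -0.002], [-0.002, -1.0, 0.0], [-0.002, -0.0, -1.0]]
[274 171  19  23 301] [283.2 182.6] [ 0.595  -0.2031  0.05  ]
[ -5.63692394 -10.26454431   9.03454375]
red_cap_bottle [([0.714, 0.026, 0.06], 0.86), ([0.504, -0.366, 0.02], 0.39), ([0.53, -0.006, 0.024], 0.18)]
small_carton [([0.713, -0.168, 0.085], 0.59)]
```

View pics/w3.png

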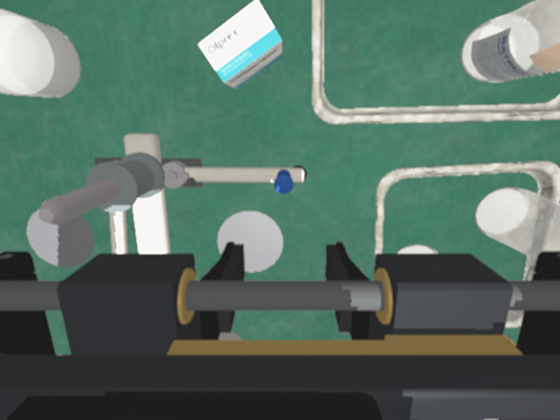

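The right leg lies straight along -y with its post at px (283,183), so it is out. The shaft tip is near (50,215).

jog_arm(increments=[[-0.51,-0.93,0,0],[-0.51,-0.93,0,0],[-0.51,-0.93,0,0],[-0.51,-0.93,0,0],[-0.51,-0.93,0,0],[-0.51,-0.93,0,0],[-0.51,-0.93,0,0],[-0.51,-0.93,0,0],[-0.51,-0.93,0,0],[-0.51,-0.93,0,0]], grip=42)

```text
time_s: 20.8
tcp_pos: [0.4834, -0.0178, 0.3988]
ee_rot: [[1.0, -0.001, -0.0], [-0.001, -1.0, -0.0], [-0.0, 0.0, -1.0]]
wrist_force: [-0.5, -0.4, -0.1]
gripper_width: 0.481
gripper_force: 0.0
```

jog_arm(increments=[[-0.51,-0.93,0,0],[0,0,0.5,0],[0,0,1,0],[0,0,1,0],[0,0,1,0],[0,0,1,0],[0,0,1,0],[0,0,1,0],[0,0,0.3,0],[0,0,0,0]])

```text
time_s: 21.8
tcp_pos: [0.4739, -0.0003, 0.2618]
ee_rot: [[1.0, -0.002, -0.003], [-0.002, -1.0, -0.001], [-0.003, 0.001, -1.0]]
wrist_force: [-0.2, 0.1, 0.5]
gripper_width: 0.479
gripper_force: 0.0
```

jog_arm(increments=[[0,0,0.5,0],[0,0,0.7,0],[0,0,0.7,0],[0,0,0.3,0],[0,0,0,0]])

```text
time_s: 22.3
tcp_pos: [0.474, 0.0001, 0.2184]
ee_rot: [[1.0, -0.002, -0.001], [-0.002, -1.0, -0.0], [-0.001, 0.0, -1.0]]
wrist_force: [0.3, 0.2, -0.0]
gripper_width: 0.484
gripper_force: 0.0
```

jog_arm(increments=[[0,0,0,0],[0,0,0,0],[0,0,0,0]], grip=22)

```text
time_s: 22.6
tcp_pos: [0.4742, 0.0003, 0.2194]
ee_rot: [[1.0, -0.002, 0.001], [-0.002, -1.0, 0.0], [0.001, -0.0, -1.0]]
wrist_force: [0.4, -0.4, -0.2]
gripper_width: 0.304
gripper_force: 0.0
```

jog_arm(increments=[[0.04,-0.25,0,0.5],[0.07,-0.5,0,1],[0.07,-0.5,0,1],[0.07,-0.5,0,1],[0.07,-0.5,0,1],[0.07,-0.5,0,1],[0.07,-0.5,0,1],[0.07,-0.5,0,1],[0.07,-0.5,0,1],[0,0,0,0]])

```text
time_s: 23.6
tcp_pos: [0.5101, 0.0766, 0.2188]
ee_rot: [[0.777, -0.63, -0.001], [-0.63, -0.777, -0.0], [-0.0, 0.001, -1.0]]
wrist_force: [-1.4, 0.5, 0.3]
gripper_width: 0.255
gripper_force: 0.6
```

jog_arm(increments=[[0.07,-0.5,0,1],[0.07,-0.5,0,1],[0.07,-0.5,0,1],[0.07,-0.5,0,1],[0.07,-0.5,0,1],[0.07,-0.5,0,1],[0.07,-0.5,0,1],[0.07,-0.5,0,1],[0.05,-0.4,0,0],[0,0,0,0]])

```text
time_s: 24.6
tcp_pos: [0.5904, 0.1135, 0.2192]
ee_rot: [[0.249, -0.968, 0.004], [-0.968, -0.249, 0.001], [-0.0, -0.004, -1.0]]
wrist_force: [3.5, -0.1, -0.9]
gripper_width: 0.252
gripper_force: 1.4
```

jog_arm(increments=[[0,0,0,0],[0,0,0,0],[0,0,0,0],[0,0,0,0]], grip=45)

```text
time_s: 25.0
tcp_pos: [0.5884, 0.1132, 0.2187]
ee_rot: [[0.247, -0.969, -0.001], [-0.969, -0.247, -0.0], [-0.0, 0.001, -1.0]]
wrist_force: [0.8, -0.2, -0.9]
gripper_width: 0.487
gripper_force: 0.0
```

jog_arm(increments=[[0,0,-1,0],[0,0,-1,0],[0,0,-1,0],[0,0,-1,0],[0,0,-1,0],[0,0,-1,0],[0,0,-1,0],[0,0,-1,0],[0,0,-1,0],[0,0,-1,0]], grip=60)

```text
time_s: 26.0
tcp_pos: [0.5883, 0.1132, 0.4192]
ee_rot: [[0.247, -0.969, -0.002], [-0.969, -0.247, -0.0], [-0.0, 0.002, -1.0]]
wrist_force: [0.8, 1.1, 0.4]
gripper_width: 0.685
gripper_force: 0.0
```

jog_arm(increments=[[-1,0,0,0],[-1,0,0,0],[-1,0,0,0],[-0.5,0,0,0],[0,0,0,0],[0,0,0,0]])

```text
time_s: 26.6
tcp_pos: [0.5715, 0.1809, 0.4186]
ee_rot: [[0.247, -0.969, -0.001], [-0.969, -0.247, -0.0], [0.0, 0.001, -1.0]]
wrist_force: [-0.8, -0.1, 0.5]
gripper_width: 0.688
gripper_force: 0.0
```

Run:
```python
from h import *
s=sense();print(s['time_s'],s['tcp_pos'],np.round(s['ee_rot'],3).tolist())
C=cam('wrist');im=eyes.capture('wrist');cv2.imwrite('pics/w4.png',im);t=eyes.capture('top');cv2.imwrite('pics/t4.png',t)
print('tip proj',proj(C,(.594,-.0455,.175)),'sh',proj(C,(.594,-.0455,.09)))
h=cv2.cvtColor(im,cv2.COLOR_BGR2HSV); m=cv2.inRange(h,(105,140,60),(125,255,255))
n,l,st,ce=cv2.connectedComponentsWithStats(m)
for i in range(1,n):
  if st[i,4]>40: print(st[i],ce[i].round(1),back(C,ce[i],.05).round(4))
a=cv2.resize(t[180:260,230:330],(500,400),interpolation=cv2.INTER_CUBIC)
cv2.imwrite('pics/v4.png',np.hstack([cv2.resize(im[:225,100:500],(300,400) if 0 else (300,169)).copy() if 0 else a]) )
b=im[:300,130:430]; cv2.imwrite('pics/v4.png',np.hstack([cv2.resize(a,(375,300)),b]))
```

```text
26.6 [0.57154784 0.18090886 0.41857554] [[0.247, -0.969, -0.001], [-0.969, -0.247, -0.0], [0.0, 0.001, -1.0]]
tip proj [ 349.09546835 -167.16444843] sh [328.28878907 -76.78111657]
[265 113  19  18 273] [273.5 122. ] [0.601  0.1154 0.05  ]
[276 311  27  28 690] [288.7 325.4] [0.5226 0.3535 0.05  ]
```

View pics/v4.png

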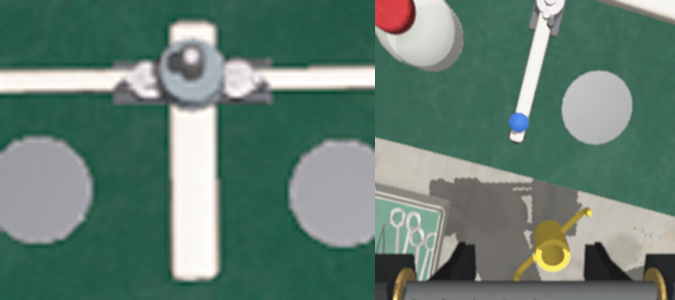

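Both legs are straight and perpendicular to the foot bar, so they are fully out. The left post is at crop (518,121). Next is the hanger.

Run:
```python
from h import *
s=sense();R=np.array(s['ee_rot']);y=np.arctan2(R[1,0],R[0,0]);d=(np.array([.42,.33])-s['tcp_pos'][:2])/22/.02
n=(np.radians(26.7)-y)/.08; print(np.degrees(y),n)
for k in range(22):
    a=y+.08*k*n/22; print([round(d[0]*np.cos(a)+d[1]*np.sin(a),2),round(d[0]*np.sin(a)-d[1]*np.cos(a),2)])
```

```text
-75.77378676748548 22.35631220099023
[np.float64(-0.41), np.float64(0.25)]
[np.float64(-0.43), np.float64(0.22)]
[np.float64(-0.45), np.float64(0.18)]
[np.float64(-0.46), np.float64(0.14)]
[np.float64(-0.47), np.float64(0.11)]
[np.float64(-0.48), np.float64(0.07)]
[np.float64(-0.48), np.float64(0.03)]
[np.float64(-0.48), np.float64(-0.01)]
[np.float64(-0.48), np.float64(-0.05)]
[np.float64(-0.48), np.float64(-0.09)]
[np.float64(-0.47), np.float64(-0.13)]
[np.float64(-0.45), np.float64(-0.17)]
[np.float64(-0.44), np.float64(-0.2)]
[np.float64(-0.42), np.float64(-0.24)]
[np.float64(-0.4), np.float64(-0.27)]
[np.float64(-0.38), np.float64(-0.3)]
[np.float64(-0.35), np.float64(-0.33)]
[np.float64(-0.32), np.float64(-0.36)]
[np.float64(-0.29), np.float64(-0.38)]
[np.float64(-0.26), np.float64(-0.41)]
[np.float64(-0.23), np.float64(-0.43)]
[np.float64(-0.19), np.float64(-0.44)]
```

jog_arm(increments=[[-0.41,0.25,0,-1],[-0.43,0.22,0,-1],[-0.45,0.18,0,-1],[-0.46,0.14,0,-1],[-0.47,0.11,0,-1],[-0.48,0.07,0,-1],[-0.48,0.03,0,-1],[-0.48,-0.01,0,-1],[-0.48,-0.05,0,-1],[-0.48,-0.09,0,-1]], grip=65)

```text
time_s: 27.7
tcp_pos: [0.503, 0.2485, 0.4188]
ee_rot: [[0.868, -0.497, -0.0], [-0.497, -0.868, -0.0], [0.0, 0.0, -1.0]]
wrist_force: [-0.3, -0.3, -0.0]
gripper_width: 0.743
gripper_force: 0.0
```

jog_arm(increments=[[-0.47,-0.13,0,-1],[-0.45,-0.17,0,-1],[-0.44,-0.2,0,-1],[-0.42,-0.24,0,-1],[-0.4,-0.27,0,-1],[-0.38,-0.3,0,-1],[-0.35,-0.33,0,-1],[-0.32,-0.36,0,-1],[-0.29,-0.38,0,-1],[-0.26,-0.41,0,-1]])

```text
time_s: 28.7
tcp_pos: [0.4357, 0.3177, 0.4188]
ee_rot: [[0.961, 0.277, -0.0], [0.277, -0.961, -0.0], [-0.0, 0.0, -1.0]]
wrist_force: [0.2, 0.8, 0.2]
gripper_width: 0.745
gripper_force: 0.0
```

jog_arm(increments=[[-0.23,-0.43,0,-1],[-0.19,-0.44,0,-1],[0,0,0,-0.35],[0,0,0,0],[0,0,0,0]])

```text
time_s: 29.2
tcp_pos: [0.4225, 0.3316, 0.4188]
ee_rot: [[0.894, 0.448, 0.0], [0.448, -0.894, -0.0], [-0.0, 0.0, -1.0]]
wrist_force: [0.7, -0.5, 0.2]
gripper_width: 0.743
gripper_force: 0.0
```

Run:
```python
from h import *
s=sense();print(s['time_s'],s['tcp_pos'],np.round(s['ee_rot'],3).tolist(),s['joints'])
C=cam('wrist');im=eyes.capture('wrist');cv2.imwrite('pics/w5.png',im)
h=cv2.cvtColor(im,cv2.COLOR_BGR2HSV); m=cv2.inRange(h,(105,140,60),(125,255,255))
n,l,st,ce=cv2.connectedComponentsWithStats(m)
for i in range(1,n):
  if st[i,4]>40: print(st[i],ce[i].round(1),back(C,ce[i],.05).round(4))
print(proj(C,(.512,.3745,.07)))
cv2.imwrite('pics/w5c.png',cv2.resize(im[:240,160:400],(600,600),interpolation=cv2.INTER_CUBIC))
```

```text
29.2 [0.42252362 0.33156877 0.41876293] [[0.894, 0.448, 0.0], [0.448, -0.894, -0.0], [-0.0, 0.0, -1.0]] [ 5.54330112e+01  1.28863207e+01 -1.06239358e+01  5.40936073e-03
 -6.64955751e+01  6.11671120e+01]
[264  66  39  42 869] [282.7  85.2] [0.5183 0.3811 0.05  ]
[518 122  42  19 536] [541.5 131. ] [0.6009 0.1148 0.05  ]
[285.79580973  92.72853437]
```

View pics/w5c.png

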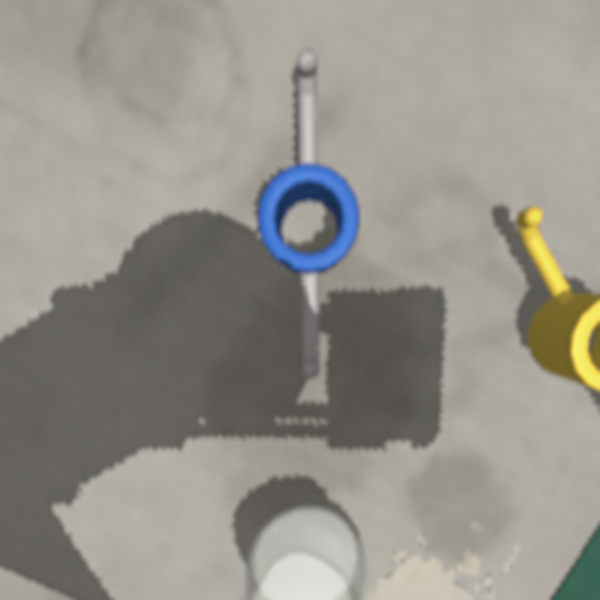

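The crop shows the blue ring centred at (308,217), which is px (283.2,86.7) in the wrist image. Its arms run vertically in the image, so the yaw already matches. The yellow look-alike is to the right.

Run:
```python
from h import *
s=sense();C=cam('wrist');R=np.array(s['ee_rot'])
P=back(C,(283.2,86.7),.07);print(P)
for q in (P,np.array([.512,.3745,.07])): print(R.T@(q-s['tcp_pos']),(R.T@(q-s['tcp_pos']))/.02)
```

```text
[0.51573655 0.37926976 0.07      ]
[ 0.10472656 -0.0008812   0.34873595] [ 5.2363282  -0.04405998 17.43679742]
[0.09924919 0.00170932 0.34873664] [ 4.96245957  0.08546606 17.43683199]
```

jog_arm(increments=[[1,0,0,0],[1,0,0,0],[1,0,0,0],[1,0,0,0],[1,0,0,0],[0.1,0,0.5,0],[0,0,1,0],[0,0,1,0],[0,0,1,0],[0,0,1,0]])

```text
time_s: 30.25
tcp_pos: [0.5127, 0.3771, 0.3274]
ee_rot: [[0.894, 0.449, -0.001], [0.449, -0.894, -0.001], [-0.001, 0.0, -1.0]]
wrist_force: [0.1, -1.1, -0.2]
gripper_width: 0.746
gripper_force: 0.0
```

jog_arm(increments=[[0,0,1,0],[0,0,1,0],[0,0,1,0],[0,0,1,0],[0,0,0.8,0],[0,0,0.5,0],[0,0,0.2,0],[0,0,0,0]])

```text
time_s: 31.05
tcp_pos: [0.5131, 0.3777, 0.2184]
ee_rot: [[0.893, 0.449, -0.001], [0.449, -0.893, -0.001], [-0.001, 0.0, -1.0]]
wrist_force: [-0.4, -0.3, -0.4]
gripper_width: 0.75
gripper_force: 0.0
```

jog_arm(increments=[[0,0,0,0],[0,0,0,0],[0,0,0,0],[0,0,0,0],[0,0,0,0]], grip=20)

```text
time_s: 31.55
tcp_pos: [0.5133, 0.3781, 0.2192]
ee_rot: [[0.893, 0.45, 0.001], [0.45, -0.893, 0.001], [0.001, -0.0, -1.0]]
wrist_force: [-0.1, -0.1, 0.9]
gripper_width: 0.452
gripper_force: 30.0
```

jog_arm(increments=[[0,0,-0.5,0],[0,0,-1,0],[0,0,-1,0],[0,0,-1,0],[0,0,-1,0],[0,0,-1,0],[0,0,-1,0],[0,0,-1,0],[0,0,-1,0],[0,0,-1,0]])

```text
time_s: 32.55
tcp_pos: [0.513, 0.3776, 0.4098]
ee_rot: [[0.893, 0.449, -0.001], [0.449, -0.893, -0.0], [-0.001, -0.0, -1.0]]
wrist_force: [1.7, -0.7, -1.0]
gripper_width: 0.455
gripper_force: 30.0
```

jog_arm(increments=[[-0.25,0.5,-1,0],[-0.5,1,-1,0],[-0.55,1,-1,0],[-0.55,1,-1,0],[-0.55,1,-0.5,0],[-0.55,1,0,0],[-0.55,1,0,0],[-0.55,1,0,0],[-0.55,1,0,0],[-0.55,1,0,0]])

```text
time_s: 33.55
tcp_pos: [0.5061, 0.1602, 0.4973]
ee_rot: [[0.893, 0.449, -0.003], [0.449, -0.893, -0.001], [-0.003, -0.0, -1.0]]
wrist_force: [0.8, 0.7, -1.0]
gripper_width: 0.455
gripper_force: 30.0
```

jog_arm(increments=[[-0.55,1,0,0],[-0.55,1,0,0],[-0.55,1,0,0],[-0.55,1,0,0],[-0.55,1,0,0],[-0.55,1,0,0],[-0.55,1,0,0],[-0.55,1,0,0],[-0.55,1,0,0],[-0.55,1,0,0]])

```text
time_s: 34.55
tcp_pos: [0.4974, -0.0677, 0.4973]
ee_rot: [[0.893, 0.449, -0.003], [0.449, -0.893, 0.0], [-0.002, -0.001, -1.0]]
wrist_force: [0.2, -0.1, -2.4]
gripper_width: 0.454
gripper_force: 30.0
```

jog_arm(increments=[[-0.55,1,0,0],[-0.2,0.3,0,0],[0,0,0,0],[0,0,0,0],[0,0,0,0]])

```text
time_s: 35.05
tcp_pos: [0.4965, -0.0956, 0.4985]
ee_rot: [[0.893, 0.45, -0.0], [0.45, -0.893, 0.0], [-0.0, -0.0, -1.0]]
wrist_force: [0.6, 0.1, -1.4]
gripper_width: 0.455
gripper_force: 30.0
```

Run:
```python
from h import *
s=sense();print(s['time_s'],s['tcp_pos'],np.round(s['ee_rot'],3).tolist(),s['joints'])
C=cam('wrist');im=eyes.capture('wrist');cv2.imwrite('pics/w6.png',im)
p=proj(C,(.594,-.0455,.175));print(p,proj(C,(.594,-.0455,.09)))
x0=int(min(max(p[0]-100,0),360))
cv2.imwrite('pics/w6c.png',cv2.resize(im[:300,x0:x0+200],(400,600),interpolation=cv2.INTER_CUBIC));print(x0)
print([(np.round(d['centre'],3).tolist(),round(d['conf'],2)) for d in eyes.spot_in('wrist','shaft_top')])
```

```text
35.05 [ 0.49654314 -0.09557234  0.49849449] [[0.893, 0.45, -0.0], [0.45, -0.893, 0.0], [-0.0, -0.0, -1.0]] [ 7.52378443e+00  7.08179188e+00 -6.40741201e+00 -1.62327446e-02
 -7.65309815e+01  1.09243223e+02]
[283.27088954  78.30451031] [283.61599281  86.61824363]
183
[([0.59, -0.043, 0.022], 0.69), ([0.511, -0.089, 0.329], 0.32)]
```

View pics/w6c.png

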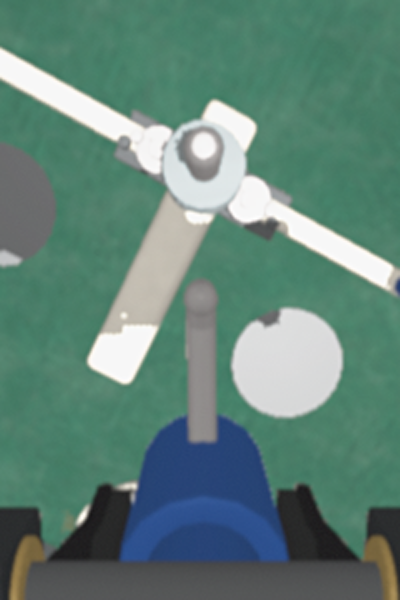

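The crop shows both legs out. The shaft tip is at (204,145), which is px (285,72.5), and the shoulder disc at (204,166), which is px (285,83). The sleeve is held upright with its front arm straight ahead.

Run:
```python
from h import *
s=sense();C=cam('wrist');R=np.array(s['ee_rot'])
for uv,z in (((285,72.5),.175),((285,83),.09)):
    P=back(C,uv,z); d=R.T@(P-s['tcp_pos']); print(P,d,(d-[.0027,0,0])/.02, (P-R@[.0027,0,0])[:2])
```

```text
[ 0.59914868 -0.04463153  0.175     ] [0.11443441 0.00082502 0.32370074] [ 5.58672049  0.04125076 16.18503687] [ 0.59673823 -0.04584798]
[ 0.59838942 -0.04509103  0.09      ] [0.11354376 0.00090596 0.40870067] [ 5.5421879   0.04529781 20.43503328] [ 0.59597897 -0.04630747]
```

jog_arm(increments=[[0.5,0,0,0],[1,0,0,0],[1,0,0,0],[1,0.04,0,0],[1,0,0,0],[0.7,0,0,0],[0.36,0,0,0],[0,0,0.5,0],[0,0,1,0],[0,0,1,0]])

```text
time_s: 36.15
tcp_pos: [0.5955, -0.0472, 0.448]
ee_rot: [[0.893, 0.449, 0.0], [0.449, -0.893, 0.0], [0.0, -0.0, -1.0]]
wrist_force: [-0.8, -0.4, -1.3]
gripper_width: 0.457
gripper_force: 30.0
```

jog_arm(increments=[[0,0,1,0],[0,0,0.7,0],[0,0,0.4,0],[0,0,0,0],[0,0,0,0]])

```text
time_s: 36.65
tcp_pos: [0.5962, -0.0471, 0.4074]
ee_rot: [[0.893, 0.449, 0.001], [0.449, -0.893, -0.0], [0.001, 0.001, -1.0]]
wrist_force: [0.3, -0.3, -1.5]
gripper_width: 0.454
gripper_force: 30.0
```

jog_arm(increments=[[0,0,0.4,0],[0,0,0.4,0],[0,0,0.4,0],[0,0,0.4,0],[0,0,0,0]])

```text
time_s: 37.15
tcp_pos: [0.5959, -0.0469, 0.3729]
ee_rot: [[0.893, 0.449, -0.003], [0.449, -0.893, -0.0], [-0.003, -0.001, -1.0]]
wrist_force: [0.3, -0.9, -1.7]
gripper_width: 0.454
gripper_force: 30.0
```

jog_arm(increments=[[0,0,0.5,0],[0,0,0.6,0],[0,0,0.6,0],[0,0,0.5,0],[0,0,0.4,0],[0,0,0.3,0],[0,0,0,0],[0,0,0,0]])

```text
time_s: 37.95
tcp_pos: [0.5965, -0.0469, 0.3169]
ee_rot: [[0.893, 0.45, 0.001], [0.45, -0.893, -0.0], [0.0, 0.0, -1.0]]
wrist_force: [-0.4, -0.1, -0.6]
gripper_width: 0.458
gripper_force: 30.0
```

jog_arm(increments=[[0,0,0.15,0],[0,0,0.1,0],[0,0,0.1,0],[0,0,0,0],[0,0,0,0]])

```text
time_s: 38.45
tcp_pos: [0.5963, -0.0469, 0.3097]
ee_rot: [[0.893, 0.45, -0.0], [0.45, -0.893, -0.0], [-0.0, 0.0, -1.0]]
wrist_force: [0.2, -0.6, -2.0]
gripper_width: 0.458
gripper_force: 30.0
```

jog_arm(increments=[[0,0,0,0],[0,0,0,0],[0,0,0,0],[0,0,0,0],[0,0,0,0]], grip=65)

```text
time_s: 38.95
tcp_pos: [0.5963, -0.0469, 0.3099]
ee_rot: [[0.893, 0.45, 0.0], [0.45, -0.893, 0.0], [0.0, 0.0, -1.0]]
wrist_force: [0.7, 0.2, 0.3]
gripper_width: 0.731
gripper_force: 0.0
```

jog_arm(increments=[[0,0,-0.3,0],[0,0,-0.6,0],[0,0,-1,0],[0,0,-1,0],[0,0,-1,0],[0,0,-1,0],[0,0,-1,0],[0,0,-1,0],[0,0,-1,0],[0,0,-1,0]])

```text
time_s: 39.95
tcp_pos: [0.5959, -0.047, 0.49]
ee_rot: [[0.893, 0.45, 0.002], [0.45, -0.893, 0.0], [0.002, 0.001, -1.0]]
wrist_force: [0.5, 0.4, -0.8]
gripper_width: 0.748
gripper_force: 0.0
```

jog_arm(increments=[[-1,0,0,0],[-1,0,0,0],[-1,0,0,0],[-1,0,0,0],[-1,0,0,0],[-0.5,0,0,0],[0,0,0,0],[0,0,0,0],[0,0,0,0]])

```text
time_s: 40.85
tcp_pos: [0.4987, -0.096, 0.4877]
ee_rot: [[0.893, 0.45, 0.0], [0.45, -0.893, 0.0], [0.0, 0.0, -1.0]]
wrist_force: [-0.3, -0.5, -0.7]
gripper_width: 0.747
gripper_force: 0.0
```

Run:
```python
from h import *
w=eyes.capture('wrist');sc=eyes.capture('scene')
a=cv2.resize(sc[170:330,180:440],(780,480),interpolation=cv2.INTER_CUBIC)[:, :500]
b=cv2.resize(w[:,130:430],(300,420)); b=np.vstack([b,np.zeros((60,300,3),np.uint8)])
cv2.imwrite('pics/fin.png',np.hstack([a,b]))
S=cam('scene')
print('hanger top expected full px',proj(S,(.5945,-.0465,.16)),'bottle',proj(S,(.476,-.371,.185)))
for o in ['hanger','orange_cap_bottle','clear_bottle','red_cap_bottle','small_carton','tall_bottle']:
  print(o,[(np.round(d['centre'],3).tolist(),round(d['conf'],2)) for d in eyes.spot_in('scene',o)])
```

```text
hanger top expected full px [290.84589708 204.04069112] bottle [337.25767054 254.72005546]
hanger [([0.519, 0.231, 0.043], 0.76), ([0.588, -0.063, 0.133], 0.49)]
orange_cap_bottle [([0.459, -0.389, 0.098], 0.93), ([0.592, 0.086, 0.022], 0.71)]
clear_bottle []
red_cap_bottle [([0.711, 0.024, 0.062], 0.84)]
small_carton [([0.712, -0.179, 0.056], 0.58)]
tall_bottle [([0.36, 0.289, 0.092], 0.63), ([0.594, 0.093, 0.019], 0.27)]
```

View pics/fin.png

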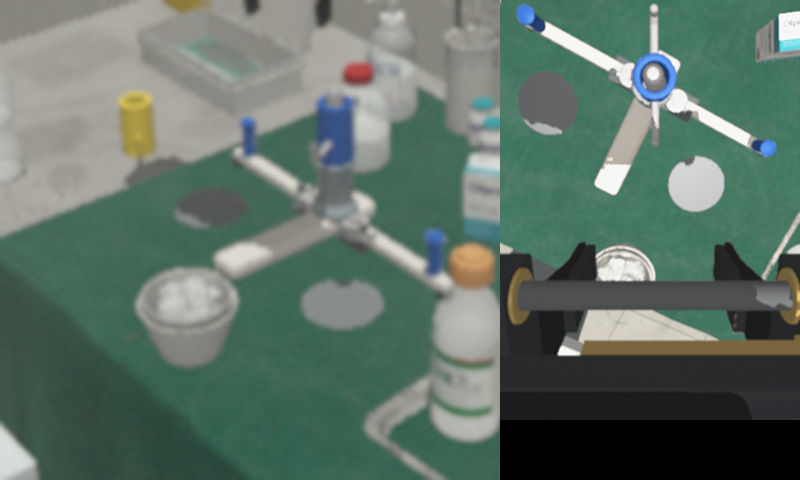

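The blue sleeve sits on the column with the shaft tip showing through it (crop (335,130) and (655,75)). Both legs are straight out, and the orange-capped bottle stands upright in the tray (465,340). The arm is clear of everything, so I'm handing in.

```bash
python3 -c "
from station import r
print(r.finish_job())"
```

```text
the job is handed in; nothing more can be done
None
```

I handed the job in at about 41 s: both legs are swung out straight, the blue sleeve is down on the shoulder and released, and the orange-capped bottle stands upright in the tray, as the last pictures show; the hand-in returned no verdict.

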